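Find the heavy side of an eccentric rotor by feel and hold it at the bottom

TASK

The eccentric rotor of the vibrating table is mounted in its service stand; its weight is shut up inside the drum, off to one side, and cannot be seen. Take the crank handle and turn the rotor at least one full turn, either way, feeling where it pulls down, then bring the heavy side straight down and hold it there: finish holding the handle, still. Leave the jar, the pot and the pen beside the stand where they are.

Things in the scene. Friction and masses are not known exactly. Their poses are not given: they have to be found in the camera images.
- stand: Fixed stand: grey plate 150 x 125 x 12 mm on the worktop, two blue bearing blocks 148 mm high carrying a level shaft along the stand's y axis, 125 mm above the worktop. Origin: centre of the plate's underside. Between the blocks sits the rotor, a closed steel drum 110 mm in diameter, 60 mm long. The crank is on the stand's -y side; the block nearest it reaches to y = -51 mm.
- rotor (a joint): Angle of drum and crank, rad, about the stand's +y axis, without stops, counting full turns. At 0 the crank arm points straight up; as it grows the handle goes from the top toward the stand's +x, then down. Starts within -0.6 to 0.6. Stiff bearings: a constant drag of about 0.25 N m either way, more than the pull of the weight, so the rotor stays wherever it is left.
- drum_center (a point): Middle of the drum, on the shaft's axis; turns with the rotor (y along the shaft, z along the crank arm). Shut up inside is the weight, about 0.5 kg (15 percent more or less), its centre 37 mm off the axis: 0.15 to 0.21 N m when level with the axis. Its angle to the crank is unknown, different each time, and fixed during a run. All else on the shaft is nearly in balance.
- crank_center (a point): Point on the shaft's axis in line with the middle of the crank handle: 122 mm from the stand's origin toward the stand's -y, 125 mm above the worktop. The middle of the handle goes round this point in a circle of 45 mm radius. Fixed to the stand, with its axes.
- crank_pin (a point): Middle of the crank handle, on the handle's own axis, 45 mm from crank_center. Its y axis is along the handle; its z axis points outward along the crank arm.
- handle: Crank handle: black sleeve with two narrow red bands, 20 mm in diameter, 78 mm long, parallel to the shaft, spinning freely on its pin, so a hand can keep its attitude as the crank goes round. Origin at its middle, on its axis. The crank arm begins 3 mm past its stand-side end; the other end is free. At its lowest its axis is 80 mm above the worktop.
- gold_jar: Bystander: clear jar with a gold lid, 60 mm in diameter, 69 mm high, standing loose behind the stand. Origin: centre of its underside.
- sample_pot: Bystander: sample pot with a red lid, 66 mm in diameter, 116 mm high, standing loose at the stand's +y side. Origin: centre of its underside.
- pen: Bystander: white marker pen with a black cap, 134 x 17 x 19 mm, lying loose in front of the stand. Origin: middle of its underside, long axis y.

How it is judged (in metres and radians):
On the way:
1. the rotor has been turned a full turn from its start, either way ((value of joint rotor above 5.6 rad or value of joint rotor below -5.6 rad)).
At the end, for the whole second after the job is handed in: The rotor's heavy side points straight down within 20 degrees, the rotor stands still (under 0.1 rad/s), the fingers hold the crank handle (contact force over 1 N), and jar, pot and pen are within 20 mm of where they stood (x of slug_c0 in the frame of stand between -0.0126 and 0.0126 m and z of slug_c0 in the frame of stand below 0.125 m and velocity of joint rotor between -0.1 and 0.1 rad/s and contact force between the fingers and handle above 1 N and distance of each of gold_jar, sample_pot, pen from where it was at the start of the episode below 0.02 m); the arm keeps its last pose, push and grip.
It fails at once if the jar, the pot or the pen is pushed more than 20 mm from its place (distance of any of gold_jar, sample_pot, pen from where it was at the start of the episode above 0.02 m).
It also fails if it takes over 72 s, if anything falls off the work surface, if the arm or the gripper's body presses on something with over 40 N, if the wrist force passes 120 N, or if a joint passes its speed limit or range.

ROBOT

A 6-joint arm with a two-finger parallel gripper is mounted at the origin on a cart in front of the work surface, level with it; the furniture and walls round the work are solid. World frame = base frame: x ahead of the robot, y to its left, z up, the work surface at z = 0. Lengths are in mm, angles in rad, forces in N, time in s.
With the tool pointing down it reaches from about 300 to 775 mm from the base axis. Payload 14.6 kg.
Tool frame: the origin (TCP) lies at the very end of the fingers, on their centre line; the grasp point (between the pads) lies 19 mm behind it; z points along the fingers, y is the line along which they close (so a half turn about z gives the same grasp; the last joint's range is limited). The gripper opens to 94 mm and grips with 3 to 60 N. Pads are 16 mm wide; open, the fingers measure 119 mm over their backs; the gripper's body (75 mm by 177 mm) begins 78 mm behind the grasp point.
Start: joints at [-1.382, 0.3, 1.521, -0, 1.321, -0.067], TCP at [139.154, -532.095, 205.446] pointing down, gripper open.
Joint ranges: [-3.03, 3.03], [-0.79, 2.21], [0.23, 2.52], [-1.04, 4.18], [0, 3.07], [-2.55, 2.55]. Speed limits (rad/s): [2.22, 2.22, 2.57, 3.14, 3.14, 3.14].

INTERFACE

Orientations are given as [roll, pitch, yaw] about the fixed x, y, z axes, in that order (R = Rz(yaw) Ry(pitch) Rx(roll)).
In Python, from cell import manip gives the robot as it stands. The module is installed in compiled form; this text tells all that it offers.
- The arm moves only by the shell command python3 -m inch 'ROWS' [FORCE]. ROWS is JSON, a list of rows, each an object of numbers: "gripper": the opening, from 0 (shut) to 1 (fully open); "dx", "dy", "dz": the shift along the world's x, y, z in m; "wx", "wy", "wz": the turn, a rotation vector about the world's x, y, z in degrees. A call has exactly 5 rows; each row is the pose to reach, as a shift and turn from the pose commanded when the call began; what a row does not reach only later rows make up. A row lasts 1/12 s, in which the tool goes at most 41.7 mm and 7.16 degrees, less where a joint would pass 70% of its speed; a pose out of reach is approached as far as the arm can. A call with a gripper value outside its range is refused whole. The fingers move at their own pace and stop on an object; FORCE is the grip in N (left out, the last holds). Time passes only in rows, so rows that repeat a pose let the fingers close, or fill a call up. It gives the time, the measured TCP pose, the force, the opening and the grip force at its end, in the units of the state.
- manip.read_state(): the state, without advancing time (a new reading comes with each control period).
- manip.camera(name): name is "scene" or "top" or "wrist"; returns the picture (384x512x3 uint8, blue, green, red); there is no depth.
- manip.camera_info(name): a dict with "camera_matrix" (3x3 intrinsics, pixels), "R" (3x3) and "t" (3): a world point X has camera coordinates R X + t; the wrist camera has in their place "tool_from_camera" (4x4, takes a point from camera to tool coordinates, whose origin is the TCP and whose axes are the flange's). Camera axes: x right, y down, z forward; pixel columns grow to the right and rows downward; lengths in mm; the calibration is good to about 2 mm. A picture is of the moment at which its call begins: read the wrist's pose just before it. camera_info takes no time and is no camera call.
- manip.sign_off(): hands the job in; it is judged then, once.
The state is a dict: "clock": time; "joints": joint angles; "qd": joint speeds; "effort": joint torques, N m; "eef_pos": TCP position; "eef_rot": TCP orientation; "wrist_force": force on the tool from outside, world axes, zero at the start; "moment": the same for the moment, N m; "finger_gap": finger opening in mm; "finger_force": force on a finger pad.
Only numpy, scipy, OpenCV 4.12 (cv2) and the standard library are available. Lean on these libraries where they do the work, as an engineer would, in place of code of your own. Each camera call takes 0.05 s, during which the arm holds its last target. There are 200 camera calls.

## Working session

There is one attempt and no reset: what is moved stays moved. The work goes in short steps, Python scripts to look and compute and a shell command to move; the robot and the scene stay as the last step left them, time stands still between calls to the robot, and variables do not carry over. Pictures are saved under pics/ and viewed, at most 10 in all, crops included, and the job is handed in when it is done.

```bash
mkdir -p pics
python3 - <<'E'
from cell import manip
import cv2,numpy as np
for n in("scene","top"):
    cv2.imwrite(f"pics/{n}0.png",manip.camera(n)); c=manip.camera_info(n)
    print(n,np.round(c["camera_matrix"],1).tolist(),np.round(c["R"],3).tolist(),np.round(c["t"],0))
print(manip.camera_info("wrist")); print(manip.read_state())
E
```

```text
scene [[403.4, 0.0, 255.4], [0.0, 403.4, 191.8], [0.0, 0.0, 1.0]] [[-0.802, -0.597, 0.004], [-0.457, 0.61, -0.648], [0.384, -0.521, -0.762]] [522. 263. 815.]
top [[435.4, 0.0, 260.3], [0.0, 435.4, 192.5], [0.0, 0.0, 1.0]] [[-0.027, -1.0, -0.012], [-0.991, 0.029, -0.133], [0.133, 0.009, -0.991]] [150. 575. 900.]
{'camera_matrix': array([[310.39104541,   0.        , 254.29688972],
       [  0.        , 310.39104541, 190.06077139],
       [  0.        ,   0.        ,   1.        ]]), 'tool_from_camera': array([[ 1.28359438e-04, -9.67231794e-01, -2.53894939e-01,
         7.27963812e+01],
       [ 9.99999688e-01, -7.36211726e-05,  7.86026447e-04,
        -3.76364267e-01],
       [-7.78961814e-04, -2.53894961e-01,  9.67231483e-01,
        -1.78969622e+02],
       [ 0.00000000e+00,  0.00000000e+00,  0.00000000e+00,
         1.00000000e+00]])}
{'clock': 0.1, 'joints': array([-1.38160236e+00,  3.00410850e-01,  1.52149954e+00, -1.16771945e-06,
        1.32066076e+00, -6.66074551e-02]), 'qd': array([ 1.43121350e-03, -1.47112028e-03, -1.47167351e-03, -7.34763427e-04,
        1.73835858e-03, -6.50650098e-05]), 'effort': array([ 1.95968700e-03, -5.32639182e+01, -3.53283870e+01,  7.09218532e-02,
        2.34642229e-02, -6.30741829e-05]), 'eef_pos': array([ 139.11339215, -531.89139076,  204.95386203]), 'eef_rot': array([-3.14061625e+00, -6.39985177e-05,  2.55801677e-01]), 'wrist_force': array([-0.57414407, -0.23368121,  0.48871585]), 'moment': array([ 0.04831413, -0.00689973, -0.01573677]), 'finger_force': 0.0, 'finger_gap': 94.20653786014167}
```

View pics/scene0.png

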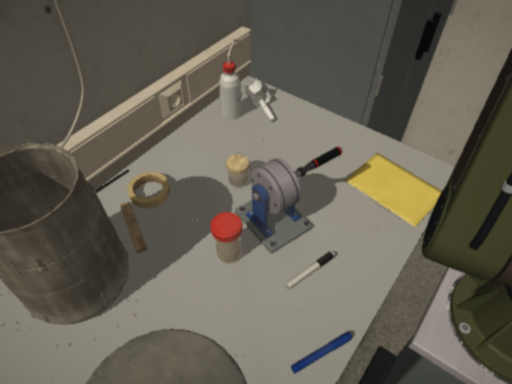

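View pics/top0.png

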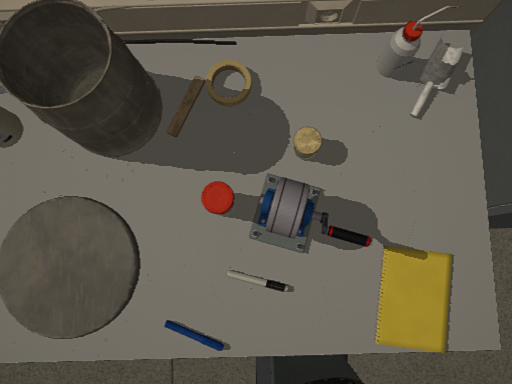

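The scene picture shows the stand at about (275,215), with the handle up and to the right at (323,160). In the top picture the plate corners are near (268,175), (323,186), (308,250) and (251,240), and the handle runs from (331,231) to (369,240). Next I'll triangulate the red bands and take the plate from enlarged crops.

```bash
cat > h.py <<'E'
from cell import manip
import cv2,numpy as np
def P(n):
    c=manip.camera_info(n); return c["camera_matrix"]@np.c_[c["R"],c["t"]]
def plane(n,uv,z):
    c=manip.camera_info(n); R=c["R"];C=-R.T@c["t"]
    d=R.T@np.linalg.inv(c["camera_matrix"])@np.r_[uv,1]; return C+d*(z-C[2])/d[2]
def red(im,box):
    x0,y0,x1,y1=box; a=im[y0:y1,x0:x1].astype(int)
    m=((a[...,2]>90)&(a[...,2]>1.8*a[...,1])&(a[...,2]>1.8*a[...,0])).astype(np.uint8)
    n,l,s,c=cv2.connectedComponentsWithStats(m); return [(s[i,4],np.round(c[i]+[x0,y0],1)) for i in range(1,n) if s[i,4]>2]
def tri(a,b):
    X=cv2.triangulatePoints(P("scene"),P("top"),np.array(a,float).reshape(2,1),np.array(b,float).reshape(2,1)); return (X[:3]/X[3]).ravel()
E
python3 - <<'E'
from h import *
s=cv2.imread("pics/scene0.png");t=cv2.imread("pics/top0.png")
print(red(s,(290,130,360,190)),red(t,(315,215,385,255)))
a=cv2.resize(t[165:260,240:380],None,fx=5.5,fy=5.5,interpolation=2)
cv2.imwrite("pics/crop.png",a)
E
```

```text
[(np.int32(9), array([339.2, 149. ])), (np.int32(7), array([315.7, 161.6]))] [(np.int32(17), array([330.8, 231. ])), (np.int32(18), array([367.4, 241.5]))]
```

View pics/crop.png

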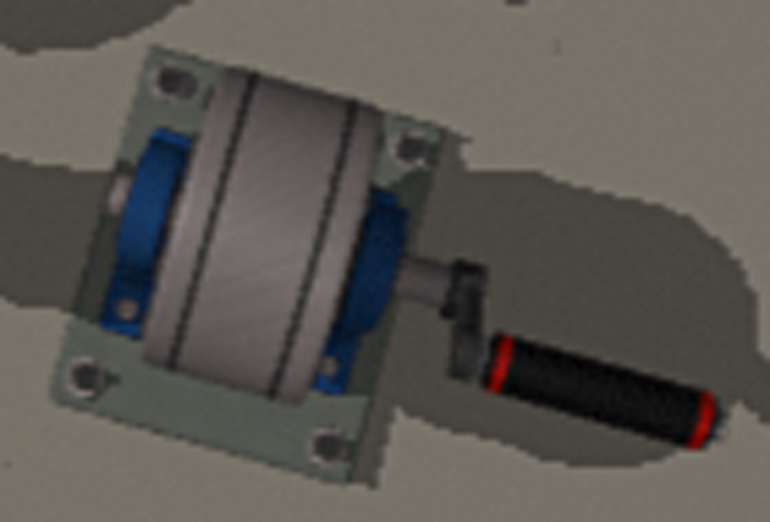

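The crop shows plate corners at (152,48), (443,130), (352,483) and (55,400). The crank arm leans toward the robot, and the red bands are at (500,363) and (703,420).

Run:
```python
from h import *
c=[plane("top",(240+x/5.5-.4,165+y/5.5-.4),12) for x,y in((152,48),(443,130),(352,483),(55,400))]
c=np.array(c);print(c.round(1)); o=c.mean(0)
ey=((c[0]-c[1])+(c[3]-c[2]))/2; ex=((c[0]-c[3])+(c[1]-c[2]))/2
print(o,np.linalg.norm(ex),np.linalg.norm(ey),np.degrees(np.arctan2(-ey[0],ey[1])),np.degrees(np.arctan2(ex[1],ex[0])))
a=tri((315.7,161.6),(330.8,231.0));b=tri((339.2,149),(367.4,241.5));m=(a+b)/2
print(a,b,np.linalg.norm(a-b),np.degrees(np.arctan2(-(a-b)[0],(a-b)[1])))
yaw=np.arctan2(ex[1]-ey[0],ex[0]+ey[1]);R=np.array([[np.cos(yaw),-np.sin(yaw)],[np.sin(yaw),np.cos(yaw)]])
cc=np.r_[o[:2]+R@[0,-122],125];print("yaw",np.degrees(yaw),"cc",cc,"pin",m, "stand frame",R.T@(m-cc)[:2],m[2]-125)
# known axis: intersect pin circle
for th in np.radians(range(-60,61,10)):
    X=cc+np.r_[R@[45*np.sin(th),0],45*np.cos(th)]
    e=[]
    for n,uv in(("scene",(327.5,155.3)),("top",(349.1,236.2))):
        p=P(n)@np.r_[X,1];e.append((p[:2]/p[2]-uv).round(1))
    print(round(np.degrees(th)),X.round(),e)
```

```text
[[625.9 117.6  12. ]
 [588.8   1.2  12. ]
 [448.8  43.6  12. ]
 [484.7 160.4  12. ]]
[537.06242852  80.70662173  12.        ] 146.9033184184304 122.187519112282 -17.383286378415395 -16.860556745649724
[486.66774866   5.50372621 168.65551067] [465.66184163 -60.39453932 167.84312732] 69.17000431772495 -17.680339926390666
yaw -17.097915227084783 cc [501.19375174 -35.90143128 125.        ] pin [476.16479515 -27.44540656 168.249319  ] stand frame [-26.40888782   0.72364774] 43.24931899842761
-60 [464. -24. 148.] [array([2.6, 9.7]), array([-3.2,  7.3])]
-50 [468. -26. 154.] [array([1.6, 6.5]), array([-2. ,  4.9])]
-40 [474. -27. 159.] [array([0.3, 3.2]), array([-0.7,  1.9])]
-30 [480. -29. 164.] [array([-1.4,  0.1]), array([ 0.6, -1.5])]
-20 [486. -31. 167.] [array([-3.4, -2.8]), array([ 1.9, -5.4])]
-10 [494. -34. 169.] [array([-5.6, -5.4]), array([ 3.1, -9.4])]
0 [501. -36. 170.] [array([-8. , -7.6]), array([  4.2, -13.5])]
10 [509. -38. 169.] [array([-10.4,  -9.3]), array([  5.1, -17.6])]
20 [516. -40. 167.] [array([-12.7, -10.5]), array([  5.9, -21.5])]
30 [523. -43. 164.] [array([-15. , -11.2]), array([  6.5, -25. ])]
40 [529. -44. 159.] [array([-17.1, -11.3]), array([  6.8, -28.1])]
50 [534. -46. 154.] [array([-18.9, -10.9]), array([  6.9, -30.7])]
60 [538. -47. 148.] [array([-20.5,  -9.9]), array([  6.8, -32.6])]
```

Rotor starts at about -0.57 rad, stand yaw about -17.3°, pin near (478,-28,164). I'll move above the handle with the tool down, closing along the stand's x (turn +58°).

```bash
python3 -m inch '[{"gripper":1,"dx":0.022,"dy":0.033,"dz":0.012,"wz":3.9},{"gripper":1,"dx":0.045,"dy":0.067,"dz":0.024,"wz":7.8},{"gripper":1,"dx":0.068,"dy":0.1,"dz":0.036,"wz":11.7},{"gripper":1,"dx":0.09,"dy":0.134,"dz":0.048,"wz":15.6},{"gripper":1,"dx":0.113,"dy":0.168,"dz":0.055,"wz":19.3}]' 10
python3 -m inch '[{"gripper":1,"dx":0.022,"dy":0.033,"wz":3.9},{"gripper":1,"dx":0.045,"dy":0.067,"wz":7.8},{"gripper":1,"dx":0.068,"dy":0.1,"wz":11.7},{"gripper":1,"dx":0.09,"dy":0.134,"wz":15.6},{"gripper":1,"dx":0.113,"dy":0.168,"wz":19.3}]'
python3 -m inch '[{"gripper":1,"dx":0.022,"dy":0.033,"wz":3.9},{"gripper":1,"dx":0.045,"dy":0.067,"wz":7.8},{"gripper":1,"dx":0.068,"dy":0.1,"wz":11.7},{"gripper":1,"dx":0.09,"dy":0.134,"wz":15.6},{"gripper":1,"dx":0.112,"dy":0.165,"wz":19.3}]'
python3 -m inch '[{"gripper":1},{"gripper":1},{"gripper":1},{"gripper":1},{"gripper":1}]'
python3 - <<'E'
from h import *
s=manip.read_state();im=manip.camera("wrist");cv2.imwrite("pics/w1.png",im)
from scipy.spatial.transform import Rotation as Ro
R=Ro.from_euler("xyz",s["eef_rot"]).as_matrix();print(s["eef_pos"],s["eef_rot"],s["wrist_force"])
c=manip.camera_info("wrist");T=c["tool_from_camera"]
for a,uv in red(im,(0,0,512,384)):
    d=R@T[:3,:3]@np.linalg.inv(c["camera_matrix"])@np.r_[uv,1];C=R@T[:3,3]+s["eef_pos"]
    print(a,uv,C+d*(164-C[2])/d[2])
E
```

```text
[ 139.11339215 -531.89139076  204.95386203] [-3.14061625e+00 -6.39985177e-05  2.55801677e-01] [-0.57414407 -0.23368121  0.48871585]validation failed for argument at $[0]...
validation failed for argument at $[0]...
validation failed for argument at $[0]...
validation failed for argument at $[0]...
```

View pics/w1.png

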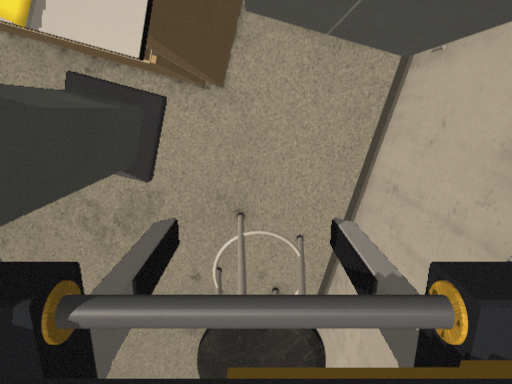

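The move was refused, so the wrist picture shows only the floor at the start pose. Each row probably has to give all seven numbers.

```bash
python3 -m inch '[{"gripper":1,"dx":0.022,"dy":0.033,"dz":0.012,"wx":0,"wy":0,"wz":3.9},{"gripper":1,"dx":0.045,"dy":0.067,"dz":0.024,"wx":0,"wy":0,"wz":7.8},{"gripper":1,"dx":0.068,"dy":0.1,"dz":0.036,"wx":0,"wy":0,"wz":11.7},{"gripper":1,"dx":0.09,"dy":0.134,"dz":0.048,"wx":0,"wy":0,"wz":15.6},{"gripper":1,"dx":0.113,"dy":0.168,"dz":0.055,"wx":0,"wy":0,"wz":19.3}]' 10
```

```text
clock: 0.57
eef_pos: [251.6, -364.2, 261.0]
eef_rot: [3.141, 0.0, 0.595]
wrist_force: [1.7, -0.1, 0.1]
finger_gap: 93.9
finger_force: 0.0
```

```bash
python3 -m inch '[{"gripper":1,"dx":0.022,"dy":0.033,"dz":0,"wx":0,"wy":0,"wz":3.9},{"gripper":1,"dx":0.045,"dy":0.067,"dz":0,"wx":0,"wy":0,"wz":7.8},{"gripper":1,"dx":0.068,"dy":0.1,"dz":0,"wx":0,"wy":0,"wz":11.7},{"gripper":1,"dx":0.09,"dy":0.134,"dz":0,"wx":0,"wy":0,"wz":15.6},{"gripper":1,"dx":0.113,"dy":0.168,"dz":0,"wx":0,"wy":0,"wz":19.3}]'
python3 -m inch '[{"gripper":1,"dx":0.022,"dy":0.033,"dz":0,"wx":0,"wy":0,"wz":3.9},{"gripper":1,"dx":0.045,"dy":0.067,"dz":0,"wx":0,"wy":0,"wz":7.8},{"gripper":1,"dx":0.068,"dy":0.1,"dz":0,"wx":0,"wy":0,"wz":11.7},{"gripper":1,"dx":0.09,"dy":0.134,"dz":0,"wx":0,"wy":0,"wz":15.6},{"gripper":1,"dx":0.112,"dy":0.165,"dz":0,"wx":0,"wy":0,"wz":19.3}]'
python3 -m inch '[{"gripper":1,"dx":0,"dy":0,"dz":0,"wx":0,"wy":0,"wz":0},{"gripper":1,"dx":0,"dy":0,"dz":0,"wx":0,"wy":0,"wz":0},{"gripper":1,"dx":0,"dy":0,"dz":0,"wx":0,"wy":0,"wz":0},{"gripper":1,"dx":0,"dy":0,"dz":0,"wx":0,"wy":0,"wz":0},{"gripper":1,"dx":0,"dy":0,"dz":0,"wx":0,"wy":0,"wz":0}]'
python3 - <<'E'
from h import *
s=manip.read_state();im=manip.camera("wrist");cv2.imwrite("pics/w2.png",im)
from scipy.spatial.transform import Rotation as Ro
R=Ro.from_euler("xyz",s["eef_rot"]).as_matrix();print(s["eef_pos"],s["eef_rot"],s["wrist_force"])
c=manip.camera_info("wrist");T=c["tool_from_camera"]
for a,uv in red(im,(0,0,512,384)):
    d=R@T[:3,:3]@np.linalg.inv(c["camera_matrix"])@np.r_[uv,1];C=R@T[:3,3]+s["eef_pos"]
    print(a,uv,C+d*(164-C[2])/d[2])
E
```

```text
clock: 0.98
eef_pos: [364.6, -195.8, 260.2]
eef_rot: [3.141, -0.0, 0.933]
wrist_force: [1.6, -0.2, 0.5]
finger_gap: 94.2
finger_force: 0.0
clock: 1.4
eef_pos: [476.7, -30.4, 260.1]
eef_rot: [3.142, -0.0, 1.27]
wrist_force: [1.1, -1.2, 0.6]
finger_gap: 94.0
finger_force: 0.0
clock: 1.82
eef_pos: [475.7, -33.7, 260.3]
eef_rot: [3.141, 0.0, 1.264]
wrist_force: [0.1, 0.9, 0.1]
finger_gap: 94.3
finger_force: 0.0
[475.68875091 -33.73308542 260.28839547] [3.14127521e+00 3.60392478e-05 1.26413587e+00] [0.12170594 0.91365585 0.13109436]
89 [253.6 147.4] [486.49314347   4.8929567  164.        ]
80 [253.6 222.8] [465.03817154 -62.75919921 164.        ]
```

View pics/w2.png

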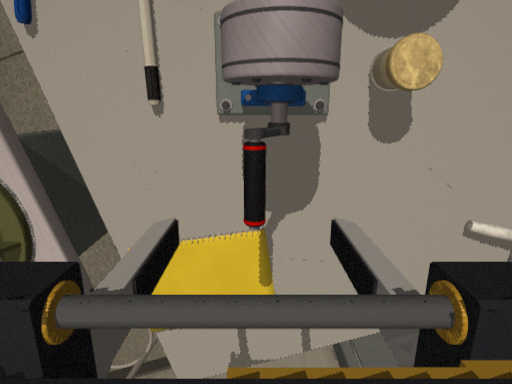

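The wrist picture shows the handle vertical at column 254 between the fingers, with its bands at rows 147 and 223, so it is aligned. Next: descend 115 mm and grip.

```bash
python3 -m inch '[{"gripper":1,"dx":0,"dy":0,"dz":-0.025,"wx":0,"wy":0,"wz":0},{"gripper":1,"dx":0,"dy":0,"dz":-0.05,"wx":0,"wy":0,"wz":0},{"gripper":1,"dx":0,"dy":0,"dz":-0.075,"wx":0,"wy":0,"wz":0},{"gripper":1,"dx":0,"dy":0,"dz":-0.1,"wx":0,"wy":0,"wz":0},{"gripper":1,"dx":0,"dy":0,"dz":-0.115,"wx":0,"wy":0,"wz":0}]'
python3 -m inch '[{"gripper":0,"dx":0,"dy":0,"dz":0,"wx":0,"wy":0,"wz":0},{"gripper":0,"dx":0,"dy":0,"dz":0,"wx":0,"wy":0,"wz":0},{"gripper":0,"dx":0,"dy":0,"dz":0,"wx":0,"wy":0,"wz":0},{"gripper":0,"dx":0,"dy":0,"dz":0,"wx":0,"wy":0,"wz":0},{"gripper":0,"dx":0,"dy":0,"dz":0,"wx":0,"wy":0,"wz":0}]' 30
python3 -m inch '[{"gripper":0,"dx":0,"dy":0,"dz":0,"wx":0,"wy":0,"wz":0},{"gripper":0,"dx":0,"dy":0,"dz":0,"wx":0,"wy":0,"wz":0},{"gripper":0,"dx":0,"dy":0,"dz":0,"wx":0,"wy":0,"wz":0},{"gripper":0,"dx":0,"dy":0,"dz":0,"wx":0,"wy":0,"wz":0},{"gripper":0,"dx":0,"dy":0,"dz":0,"wx":0,"wy":0,"wz":0}]' 30
python3 -m inch '[{"gripper":0,"dx":0,"dy":0,"dz":0,"wx":0,"wy":0,"wz":0},{"gripper":0,"dx":0,"dy":0,"dz":0,"wx":0,"wy":0,"wz":0},{"gripper":0,"dx":0,"dy":0,"dz":0,"wx":0,"wy":0,"wz":0},{"gripper":0,"dx":0,"dy":0,"dz":0,"wx":0,"wy":0,"wz":0},{"gripper":0,"dx":0,"dy":0,"dz":0,"wx":0,"wy":0,"wz":0}]' 30
```

```text
clock: 2.28
eef_pos: [475.0, -33.3, 142.9]
eef_rot: [-3.14, 0.0, 1.265]
wrist_force: [0.3, -0.7, -0.3]
finger_gap: 94.1
finger_force: 0.0
clock: 2.7
eef_pos: [476.5, -32.8, 146.2]
eef_rot: [3.14, -0.0, 1.266]
wrist_force: [-0.6, 1.2, 0.5]
finger_gap: 63.6
finger_force: 0.0
clock: 3.12
eef_pos: [476.1, -32.7, 145.1]
eef_rot: [3.142, -0.0, 1.266]
wrist_force: [0.4, 0.8, 0.7]
finger_gap: 30.7
finger_force: 0.0
clock: 3.53
eef_pos: [476.0, -32.7, 145.1]
eef_rot: [-3.141, 0.0, 1.266]
wrist_force: [-1.9, 0.3, 1.2]
finger_gap: 19.4
finger_force: 30.0
```

Gripped (gap 19.4 mm, 30 N). I'll work out the arc shifts per call, turning in the negative direction 20° per call.

Run:
```python
import numpy as np
e=np.array([np.cos(np.radians(-17.4)),np.sin(np.radians(-17.4)),0])
p=lambda d:45*(e*np.sin(np.radians(d))+np.array([0,0,np.cos(np.radians(d))]))
for k in range(18):
    a=-34-20*k; print(a-20,[[float(x) for x in (p(a-4*j)-p(a)).round(1)] for j in range(1,6)])
```

```text
-54 [[-2.4, 0.8, -1.8], [-4.7, 1.5, -3.9], [-6.9, 2.2, -6.0], [-8.9, 2.8, -8.4], [-10.7, 3.4, -10.9]]
-74 [[-1.7, 0.5, -2.6], [-3.2, 1.0, -5.3], [-4.5, 1.4, -8.1], [-5.6, 1.8, -11.1], [-6.5, 2.0, -14.0]]
-94 [[-0.7, 0.2, -3.0], [-1.2, 0.4, -6.1], [-1.6, 0.5, -9.3], [-1.7, 0.5, -12.4], [-1.6, 0.5, -15.5]]
-114 [[0.3, -0.1, -3.1], [0.8, -0.3, -6.2], [1.6, -0.5, -9.3], [2.5, -0.8, -12.3], [3.6, -1.1, -15.2]]
-134 [[1.3, -0.4, -2.8], [2.8, -0.9, -5.5], [4.5, -1.4, -8.1], [6.3, -2.0, -10.6], [8.3, -2.6, -13.0]]
-154 [[2.2, -0.7, -2.2], [4.5, -1.4, -4.2], [6.9, -2.2, -6.0], [9.4, -3.0, -7.7], [12.1, -3.8, -9.2]]
-174 [[2.7, -0.9, -1.3], [5.6, -1.7, -2.4], [8.4, -2.6, -3.2], [11.4, -3.6, -3.9], [14.3, -4.5, -4.3]]
-194 [[3.0, -0.9, -0.2], [6.0, -1.9, -0.2], [9.0, -2.8, 0.0], [11.9, -3.7, 0.4], [14.9, -4.7, 1.1]]
-214 [[2.9, -0.9, 0.9], [5.7, -1.8, 1.9], [8.4, -2.6, 3.2], [11.1, -3.5, 4.7], [13.6, -4.3, 6.4]]
-234 [[2.4, -0.8, 1.8], [4.7, -1.5, 3.9], [6.9, -2.2, 6.0], [8.9, -2.8, 8.4], [10.7, -3.4, 10.9]]
-254 [[1.7, -0.5, 2.6], [3.2, -1.0, 5.3], [4.5, -1.4, 8.1], [5.6, -1.8, 11.1], [6.5, -2.0, 14.0]]
-274 [[0.7, -0.2, 3.0], [1.2, -0.4, 6.1], [1.6, -0.5, 9.3], [1.7, -0.5, 12.4], [1.6, -0.5, 15.5]]
-294 [[-0.3, 0.1, 3.1], [-0.8, 0.3, 6.2], [-1.6, 0.5, 9.3], [-2.5, 0.8, 12.3], [-3.6, 1.1, 15.2]]
-314 [[-1.3, 0.4, 2.8], [-2.8, 0.9, 5.5], [-4.5, 1.4, 8.1], [-6.3, 2.0, 10.6], [-8.3, 2.6, 13.0]]
-334 [[-2.2, 0.7, 2.2], [-4.5, 1.4, 4.2], [-6.9, 2.2, 6.0], [-9.4, 3.0, 7.7], [-12.1, 3.8, 9.2]]
-354 [[-2.7, 0.9, 1.3], [-5.6, 1.7, 2.4], [-8.4, 2.6, 3.2], [-11.4, 3.6, 3.9], [-14.3, 4.5, 4.3]]
-374 [[-3.0, 0.9, 0.2], [-6.0, 1.9, 0.2], [-9.0, 2.8, 0.0], [-11.9, 3.7, -0.4], [-14.9, 4.7, -1.1]]
-394 [[-2.9, 0.9, -0.9], [-5.7, 1.8, -1.9], [-8.4, 2.6, -3.2], [-11.1, 3.5, -4.7], [-13.6, 4.3, -6.4]]
```

```bash
(python3 -m inch '[{"gripper":0,"dx":-0.0024,"dy":0.0008,"dz":-0.0018,"wx":0,"wy":0,"wz":0},{"gripper":0,"dx":-0.0047,"dy":0.0015,"dz":-0.0039,"wx":0,"wy":0,"wz":0},{"gripper":0,"dx":-0.0069,"dy":0.0022,"dz":-0.006,"wx":0,"wy":0,"wz":0},{"gripper":0,"dx":-0.0089,"dy":0.0028,"dz":-0.0084,"wx":0,"wy":0,"wz":0},{"gripper":0,"dx":-0.0107,"dy":0.0034,"dz":-0.0109,"wx":0,"wy":0,"wz":0}]'
python3 -m inch '[{"gripper":0,"dx":-0.0017,"dy":0.0005,"dz":-0.0026,"wx":0,"wy":0,"wz":0},{"gripper":0,"dx":-0.0032,"dy":0.001,"dz":-0.0053,"wx":0,"wy":0,"wz":0},{"gripper":0,"dx":-0.0045,"dy":0.0014,"dz":-0.0081,"wx":0,"wy":0,"wz":0},{"gripper":0,"dx":-0.0056,"dy":0.0018,"dz":-0.0111,"wx":0,"wy":0,"wz":0},{"gripper":0,"dx":-0.0065,"dy":0.002,"dz":-0.014,"wx":0,"wy":0,"wz":0}]'
python3 -m inch '[{"gripper":0,"dx":-0.0007,"dy":0.0002,"dz":-0.003,"wx":0,"wy":0,"wz":0},{"gripper":0,"dx":-0.0012,"dy":0.0004,"dz":-0.0061,"wx":0,"wy":0,"wz":0},{"gripper":0,"dx":-0.0016,"dy":0.0005,"dz":-0.0093,"wx":0,"wy":0,"wz":0},{"gripper":0,"dx":-0.0017,"dy":0.0005,"dz":-0.0124,"wx":0,"wy":0,"wz":0},{"gripper":0,"dx":-0.0016,"dy":0.0005,"dz":-0.0155,"wx":0,"wy":0,"wz":0}]') | tee -a log.txt
```

```text
clock: 3.95
eef_pos: [465.3, -29.2, 134.7]
eef_rot: [3.141, -0.0, 1.266]
wrist_force: [-3.5, 0.9, 9.6]
finger_gap: 19.2
finger_force: 30.0
clock: 4.37
eef_pos: [458.0, -27.0, 120.2]
eef_rot: [-3.14, 0.0, 1.266]
wrist_force: [-8.2, 2.2, 8.8]
finger_gap: 19.1
finger_force: 30.0
clock: 4.78
eef_pos: [456.1, -26.4, 104.4]
eef_rot: [-3.139, 0.0, 1.266]
wrist_force: [-7.9, 2.7, 6.9]
finger_gap: 19.1
finger_force: 30.0
```

Forces are small and the motion is clean. Continuing round.

```bash
(python3 -m inch '[{"gripper":0,"dx":0.0003,"dy":-0.0001,"dz":-0.0031,"wx":0,"wy":0,"wz":0},{"gripper":0,"dx":0.0008,"dy":-0.0003,"dz":-0.0062,"wx":0,"wy":0,"wz":0},{"gripper":0,"dx":0.0016,"dy":-0.0005,"dz":-0.0093,"wx":0,"wy":0,"wz":0},{"gripper":0,"dx":0.0025,"dy":-0.0008,"dz":-0.0123,"wx":0,"wy":0,"wz":0},{"gripper":0,"dx":0.0036,"dy":-0.0011,"dz":-0.0152,"wx":0,"wy":0,"wz":0}]'
python3 -m inch '[{"gripper":0,"dx":0.0013,"dy":-0.0004,"dz":-0.0028,"wx":0,"wy":0,"wz":0},{"gripper":0,"dx":0.0028,"dy":-0.0009,"dz":-0.0055,"wx":0,"wy":0,"wz":0},{"gripper":0,"dx":0.0045,"dy":-0.0014,"dz":-0.0081,"wx":0,"wy":0,"wz":0},{"gripper":0,"dx":0.0063,"dy":-0.002,"dz":-0.0106,"wx":0,"wy":0,"wz":0},{"gripper":0,"dx":0.0083,"dy":-0.0026,"dz":-0.013,"wx":0,"wy":0,"wz":0}]'
python3 -m inch '[{"gripper":0,"dx":0.0022,"dy":-0.0007,"dz":-0.0022,"wx":0,"wy":0,"wz":0},{"gripper":0,"dx":0.0045,"dy":-0.0014,"dz":-0.0042,"wx":0,"wy":0,"wz":0},{"gripper":0,"dx":0.0069,"dy":-0.0022,"dz":-0.006,"wx":0,"wy":0,"wz":0},{"gripper":0,"dx":0.0094,"dy":-0.003,"dz":-0.0077,"wx":0,"wy":0,"wz":0},{"gripper":0,"dx":0.0121,"dy":-0.0038,"dz":-0.0092,"wx":0,"wy":0,"wz":0}]'
python3 -m inch '[{"gripper":0,"dx":0.0027,"dy":-0.0009,"dz":-0.0013,"wx":0,"wy":0,"wz":0},{"gripper":0,"dx":0.0056,"dy":-0.0017,"dz":-0.0024,"wx":0,"wy":0,"wz":0},{"gripper":0,"dx":0.0084,"dy":-0.0026,"dz":-0.0032,"wx":0,"wy":0,"wz":0},{"gripper":0,"dx":0.0114,"dy":-0.0036,"dz":-0.0039,"wx":0,"wy":0,"wz":0},{"gripper":0,"dx":0.0143,"dy":-0.0045,"dz":-0.0043,"wx":0,"wy":0,"wz":0}]'
python3 -m inch '[{"gripper":0,"dx":0.003,"dy":-0.0009,"dz":-0.0002,"wx":0,"wy":0,"wz":0},{"gripper":0,"dx":0.006,"dy":-0.0019,"dz":-0.0002,"wx":0,"wy":0,"wz":0},{"gripper":0,"dx":0.009,"dy":-0.0028,"dz":0,"wx":0,"wy":0,"wz":0},{"gripper":0,"dx":0.0119,"dy":-0.0037,"dz":0.0004,"wx":0,"wy":0,"wz":0},{"gripper":0,"dx":0.0149,"dy":-0.0047,"dz":0.0011,"wx":0,"wy":0,"wz":0}]') | tee -a log.txt | grep -v finger
```

```text
clock: 5.2
eef_pos: [459.6, -27.5, 89.0]
eef_rot: [-3.139, 0.0, 1.266]
wrist_force: [-8.5, 2.2, 5.1]
clock: 5.62
eef_pos: [467.8, -30.1, 75.9]
eef_rot: [-3.138, 0.0, 1.267]
wrist_force: [-7.3, 2.5, 5.2]
clock: 6.03
eef_pos: [479.9, -33.9, 66.6]
eef_rot: [-3.138, 0.0, 1.267]
wrist_force: [-8.9, 1.9, 4.7]
clock: 6.45
eef_pos: [494.0, -38.4, 62.3]
eef_rot: [-3.138, 0.0, 1.266]
wrist_force: [-9.8, 2.7, 3.3]
clock: 6.87
eef_pos: [508.7, -43.0, 63.2]
eef_rot: [-3.137, 0.001, 1.266]
wrist_force: [-9.4, 3.0, 2.4]
```

```bash
(python3 -m inch '[{"gripper":0,"dx":0.0029,"dy":-0.0009,"dz":0.0009,"wx":0,"wy":0,"wz":0},{"gripper":0,"dx":0.0057,"dy":-0.0018,"dz":0.0019,"wx":0,"wy":0,"wz":0},{"gripper":0,"dx":0.0084,"dy":-0.0026,"dz":0.0032,"wx":0,"wy":0,"wz":0},{"gripper":0,"dx":0.0111,"dy":-0.0035,"dz":0.0047,"wx":0,"wy":0,"wz":0},{"gripper":0,"dx":0.0136,"dy":-0.0043,"dz":0.0064,"wx":0,"wy":0,"wz":0}]'
python3 -m inch '[{"gripper":0,"dx":0.0024,"dy":-0.0008,"dz":0.0018,"wx":0,"wy":0,"wz":0},{"gripper":0,"dx":0.0047,"dy":-0.0015,"dz":0.0039,"wx":0,"wy":0,"wz":0},{"gripper":0,"dx":0.0069,"dy":-0.0022,"dz":0.006,"wx":0,"wy":0,"wz":0},{"gripper":0,"dx":0.0089,"dy":-0.0028,"dz":0.0084,"wx":0,"wy":0,"wz":0},{"gripper":0,"dx":0.0107,"dy":-0.0034,"dz":0.0109,"wx":0,"wy":0,"wz":0}]'
python3 -m inch '[{"gripper":0,"dx":0.0017,"dy":-0.0005,"dz":0.0026,"wx":0,"wy":0,"wz":0},{"gripper":0,"dx":0.0032,"dy":-0.001,"dz":0.0053,"wx":0,"wy":0,"wz":0},{"gripper":0,"dx":0.0045,"dy":-0.0014,"dz":0.0081,"wx":0,"wy":0,"wz":0},{"gripper":0,"dx":0.0056,"dy":-0.0018,"dz":0.0111,"wx":0,"wy":0,"wz":0},{"gripper":0,"dx":0.0065,"dy":-0.002,"dz":0.014,"wx":0,"wy":0,"wz":0}]'
python3 -m inch '[{"gripper":0,"dx":0.0007,"dy":-0.0002,"dz":0.003,"wx":0,"wy":0,"wz":0},{"gripper":0,"dx":0.0012,"dy":-0.0004,"dz":0.0061,"wx":0,"wy":0,"wz":0},{"gripper":0,"dx":0.0016,"dy":-0.0005,"dz":0.0093,"wx":0,"wy":0,"wz":0},{"gripper":0,"dx":0.0017,"dy":-0.0005,"dz":0.0124,"wx":0,"wy":0,"wz":0},{"gripper":0,"dx":0.0016,"dy":-0.0005,"dz":0.0155,"wx":0,"wy":0,"wz":0}]'
python3 -m inch '[{"gripper":0,"dx":-0.0003,"dy":0.0001,"dz":0.0031,"wx":0,"wy":0,"wz":0},{"gripper":0,"dx":-0.0008,"dy":0.0003,"dz":0.0062,"wx":0,"wy":0,"wz":0},{"gripper":0,"dx":-0.0016,"dy":0.0005,"dz":0.0093,"wx":0,"wy":0,"wz":0},{"gripper":0,"dx":-0.0025,"dy":0.0008,"dz":0.0123,"wx":0,"wy":0,"wz":0},{"gripper":0,"dx":-0.0036,"dy":0.0011,"dz":0.0152,"wx":0,"wy":0,"wz":0}]') | tee -a log.txt | grep -v finger
```

```text
clock: 7.28
eef_pos: [522.2, -47.3, 69.3]
eef_rot: [-3.136, 0.001, 1.266]
wrist_force: [-7.8, 1.8, -2.1]
clock: 7.7
eef_pos: [533.1, -50.8, 80.1]
eef_rot: [-3.137, 0.001, 1.266]
wrist_force: [-5.0, 1.6, -5.2]
clock: 8.12
eef_pos: [540.1, -53.0, 94.5]
eef_rot: [-3.138, 0.001, 1.266]
wrist_force: [-5.1, 0.6, -4.9]
clock: 8.53
eef_pos: [541.7, -53.5, 110.1]
eef_rot: [-3.138, 0.001, 1.266]
wrist_force: [-6.1, 1.1, -4.8]
clock: 8.95
eef_pos: [538.2, -52.4, 125.3]
eef_rot: [-3.139, 0.0, 1.266]
wrist_force: [-5.8, 0.2, -5.4]
```

```bash
(python3 -m inch '[{"gripper":0,"dx":-0.0013,"dy":0.0004,"dz":0.0028,"wx":0,"wy":0,"wz":0},{"gripper":0,"dx":-0.0028,"dy":0.0009,"dz":0.0055,"wx":0,"wy":0,"wz":0},{"gripper":0,"dx":-0.0045,"dy":0.0014,"dz":0.0081,"wx":0,"wy":0,"wz":0},{"gripper":0,"dx":-0.0063,"dy":0.002,"dz":0.0106,"wx":0,"wy":0,"wz":0},{"gripper":0,"dx":-0.0083,"dy":0.0026,"dz":0.013,"wx":0,"wy":0,"wz":0}]'
python3 -m inch '[{"gripper":0,"dx":-0.0022,"dy":0.0007,"dz":0.0022,"wx":0,"wy":0,"wz":0},{"gripper":0,"dx":-0.0045,"dy":0.0014,"dz":0.0042,"wx":0,"wy":0,"wz":0},{"gripper":0,"dx":-0.0069,"dy":0.0022,"dz":0.006,"wx":0,"wy":0,"wz":0},{"gripper":0,"dx":-0.0094,"dy":0.003,"dz":0.0077,"wx":0,"wy":0,"wz":0},{"gripper":0,"dx":-0.0121,"dy":0.0038,"dz":0.0092,"wx":0,"wy":0,"wz":0}]'
python3 -m inch '[{"gripper":0,"dx":-0.0027,"dy":0.0009,"dz":0.0013,"wx":0,"wy":0,"wz":0},{"gripper":0,"dx":-0.0056,"dy":0.0017,"dz":0.0024,"wx":0,"wy":0,"wz":0},{"gripper":0,"dx":-0.0084,"dy":0.0026,"dz":0.0032,"wx":0,"wy":0,"wz":0},{"gripper":0,"dx":-0.0114,"dy":0.0036,"dz":0.0039,"wx":0,"wy":0,"wz":0},{"gripper":0,"dx":-0.0143,"dy":0.0045,"dz":0.0043,"wx":0,"wy":0,"wz":0}]'
python3 -m inch '[{"gripper":0,"dx":-0.003,"dy":0.0009,"dz":0.0002,"wx":0,"wy":0,"wz":0},{"gripper":0,"dx":-0.006,"dy":0.0019,"dz":0.0002,"wx":0,"wy":0,"wz":0},{"gripper":0,"dx":-0.009,"dy":0.0028,"dz":0,"wx":0,"wy":0,"wz":0},{"gripper":0,"dx":-0.0119,"dy":0.0037,"dz":-0.0004,"wx":0,"wy":0,"wz":0},{"gripper":0,"dx":-0.0149,"dy":0.0047,"dz":-0.0011,"wx":0,"wy":0,"wz":0}]'
python3 -m inch '[{"gripper":0,"dx":-0.0029,"dy":0.0009,"dz":-0.0009,"wx":0,"wy":0,"wz":0},{"gripper":0,"dx":-0.0057,"dy":0.0018,"dz":-0.0019,"wx":0,"wy":0,"wz":0},{"gripper":0,"dx":-0.0084,"dy":0.0026,"dz":-0.0032,"wx":0,"wy":0,"wz":0},{"gripper":0,"dx":-0.0111,"dy":0.0035,"dz":-0.0047,"wx":0,"wy":0,"wz":0},{"gripper":0,"dx":-0.0136,"dy":0.0043,"dz":-0.0064,"wx":0,"wy":0,"wz":0}]') | tee -a log.txt | grep -v finger
cat > fit.py <<'E'
import re,numpy as np
t=open("log.txt").read()
g=lambda k:np.array([[float(x) for x in m.split(",")] for m in re.findall(k+r": \[(.*?)\]",t)])
p,F=g("eef_pos"),g("wrist_force")
e=np.array([np.cos(np.radians(-17.4)),np.sin(np.radians(-17.4)),0])
X=np.c_[p@e,p[:,2]]; f=np.c_[F@e,F[:,2]]
s=np.linalg.lstsq(np.c_[2*X,np.ones(len(X))],(X**2).sum(1),rcond=None)[0];c=s[:2]
print("centre",c,"r",np.sqrt(s[2]+c@c))
d=X-c; th=np.unwrap(np.arctan2(d[:,0],d[:,1]))
ft=f[:,0]*np.cos(th)-f[:,1]*np.sin(th); fr=f[:,0]*np.sin(th)+f[:,1]*np.cos(th)
tau=-ft*.045   # torque of the hand on the rotor about +y
dr=np.sign(np.diff(th,prepend=-.59))
def fit(i,extra):
    A=np.c_[dr,np.sin(th),np.cos(th)]
    if extra:A=np.c_[A,np.cos(th),-np.sin(th)][:,[0,1,2]]
    return A[i],np.linalg.lstsq(A[i],tau[i],rcond=None)[0]
A,k=fit(np.arange(len(th)),0); r=tau-A@k
# hand torque = drag*dir - mgr sin(th+a) -> k1=-M cos a, k2=-M sin a
M=np.hypot(k[1],k[2]);a=np.arctan2(-k[2],-k[1])
print("drag",k[0],"M",M,"weight angle from crank deg",np.degrees(a),"resid",r.std(),"-> rotor deg for down",180-np.degrees(a))
if __name__=="__main__":
    for x in zip(np.degrees(th).round(1),tau.round(3),r.round(3),fr.round(1)):print(*x)
E
python3 fit.py
```

```text
clock: 9.37
eef_pos: [530.0, -49.8, 138.3]
eef_rot: [-3.139, 0.0, 1.266]
wrist_force: [-5.5, 1.3, -8.0]
clock: 9.78
eef_pos: [518.1, -46.0, 147.6]
eef_rot: [-3.14, 0.0, 1.266]
wrist_force: [-5.1, 1.6, -14.3]
clock: 10.2
eef_pos: [504.2, -41.5, 152.3]
eef_rot: [-3.141, 0.0, 1.266]
wrist_force: [-1.2, 1.4, -21.3]
clock: 10.62
eef_pos: [490.1, -37.0, 151.7]
eef_rot: [3.14, -0.0, 1.266]
wrist_force: [7.4, 0.3, -22.9]
clock: 11.03
eef_pos: [477.9, -33.2, 146.7]
eef_rot: [3.135, -0.001, 1.266]
wrist_force: [9.7, -1.1, -11.0]
centre [488.0299815  107.22670069] r 45.10424615093512
drag 0.2603983261333117 M 0.1900736489118344 weight angle from crank deg -109.04623803306502 resid 0.01802866052303633 -> rotor deg for down 289.04623803306504
-52.1 -0.241 -0.042 8.7
-73.2 -0.269 -0.001 10.7
-93.6 -0.333 0.0 7.9
-113.8 -0.369 0.02 6.0
-133.8 -0.409 0.02 2.0
-153.8 -0.459 -0.01 -0.2
-173.5 -0.471 -0.025 -2.1
-193.1 -0.408 0.013 -4.6
-212.8 -0.353 0.025 -2.6
-232.9 -0.329 -0.01 -1.1
-253.6 -0.276 -0.024 -3.5
-273.7 -0.198 -0.011 -6.4
-293.7 -0.121 0.01 -7.3
-313.6 -0.086 0.006 -9.6
-333.5 -0.072 0.0 -15.2
-353.0 -0.046 0.028 -21.3
-371.8 -0.096 0.001 -23.8
-389.2 -0.135 -0.001 -14.3
```

A clean fit: drag 0.26, weight moment 0.19 N m, weight at -109° to the crank. Straight down is therefore at rotor -431°, about 42° further on.

```bash
(python3 -m inch '[{"gripper":0,"dx":-0.0024,"dy":0.0008,"dz":-0.0018,"wx":0,"wy":0,"wz":0},{"gripper":0,"dx":-0.0047,"dy":0.0015,"dz":-0.0039,"wx":0,"wy":0,"wz":0},{"gripper":0,"dx":-0.0069,"dy":0.0022,"dz":-0.006,"wx":0,"wy":0,"wz":0},{"gripper":0,"dx":-0.0089,"dy":0.0028,"dz":-0.0084,"wx":0,"wy":0,"wz":0},{"gripper":0,"dx":-0.0107,"dy":0.0034,"dz":-0.0109,"wx":0,"wy":0,"wz":0}]'
python3 -m inch '[{"gripper":0,"dx":-0.0017,"dy":0.0005,"dz":-0.0026,"wx":0,"wy":0,"wz":0},{"gripper":0,"dx":-0.0032,"dy":0.001,"dz":-0.0053,"wx":0,"wy":0,"wz":0},{"gripper":0,"dx":-0.0045,"dy":0.0014,"dz":-0.0081,"wx":0,"wy":0,"wz":0},{"gripper":0,"dx":-0.0056,"dy":0.0018,"dz":-0.0111,"wx":0,"wy":0,"wz":0},{"gripper":0,"dx":-0.0065,"dy":0.002,"dz":-0.014,"wx":0,"wy":0,"wz":0}]')| tee -a log.txt
python3 fit.py
python3 -m inch '[{"gripper":0,"dx":0,"dy":0,"dz":0,"wx":0,"wy":0,"wz":0},{"gripper":0,"dx":0,"dy":0,"dz":0,"wx":0,"wy":0,"wz":0},{"gripper":0,"dx":0,"dy":0,"dz":0,"wx":0,"wy":0,"wz":0},{"gripper":0,"dx":0,"dy":0,"dz":0,"wx":0,"wy":0,"wz":0},{"gripper":0,"dx":0,"dy":0,"dz":0,"wx":0,"wy":0,"wz":0}]'
```

```text
clock: 11.45
eef_pos: [466.9, -29.7, 136.7]
eef_rot: [3.136, -0.0, 1.266]
wrist_force: [-4.3, -0.9, 8.6]
finger_gap: 19.4
finger_force: 30.0
clock: 11.87
eef_pos: [458.7, -27.2, 121.9]
eef_rot: [3.141, -0.0, 1.266]
wrist_force: [-12.2, 3.2, 10.6]
finger_gap: 19.2
finger_force: 30.0
centre [488.09108192 107.19348981] r 45.069093160510874
drag 0.2598471552226738 M 0.19098197765541905 weight angle from crank deg -108.87408810049645 resid 0.017443757354640266 -> rotor deg for down 288.87408810049646
-52.1 -0.241 -0.044 8.7
-73.2 -0.268 -0.002 10.7
-93.6 -0.333 -0.0 7.9
-113.8 -0.369 0.02 6.0
-133.7 -0.409 0.02 2.0
-153.8 -0.459 -0.01 -0.2
-173.4 -0.471 -0.025 -2.1
-193.0 -0.408 0.014 -4.6
-212.7 -0.353 0.025 -2.5
-232.9 -0.329 -0.01 -1.0
-253.6 -0.276 -0.024 -3.5
-273.7 -0.198 -0.011 -6.4
-293.7 -0.121 0.009 -7.3
-313.7 -0.085 0.005 -9.6
-333.6 -0.071 -0.0 -15.2
-353.1 -0.045 0.028 -21.3
-371.9 -0.095 0.001 -23.8
-389.3 -0.134 -0.002 -14.3
-408.8 -0.177 0.01 8.6
-430.8 -0.264 -0.005 15.4
clock: 12.28
eef_pos: [458.4, -27.1, 121.4]
eef_rot: [-3.141, -0.0, 1.266]
wrist_force: [-9.8, 2.1, 4.6]
finger_gap: 19.1
finger_force: 30.0
```

It has settled at about -431.5° against the target of -431.1°, and the fit including the last two points agrees. One more hold to check it's still, then hand in.

```bash
python3 -m inch '[{"gripper":0,"dx":0,"dy":0,"dz":0,"wx":0,"wy":0,"wz":0},{"gripper":0,"dx":0,"dy":0,"dz":0,"wx":0,"wy":0,"wz":0},{"gripper":0,"dx":0,"dy":0,"dz":0,"wx":0,"wy":0,"wz":0},{"gripper":0,"dx":0,"dy":0,"dz":0,"wx":0,"wy":0,"wz":0},{"gripper":0,"dx":0,"dy":0,"dz":0,"wx":0,"wy":0,"wz":0}]'
python3 -c "
from cell import manip
print(manip.sign_off())"
```

```text
clock: 12.7
eef_pos: [458.4, -27.1, 121.4]
eef_rot: [-3.141, -0.0, 1.266]
wrist_force: [-10.2, 2.2, 4.0]
finger_gap: 19.2
finger_force: 30.0
the job is handed in; nothing more can be done
None
```

Job handed in at 12.7 s (no verdict returned): I turned the rotor from about -33° to -431°, over one full turn, and by the force fit its heavy side is straight down, with the handle held still at 30 N; I didn't re-photograph the jar, pot and pen, but the arm's path stayed clear of them.

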